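Hang up the ear defenders and hold the drying chest open

ROBOT

A 6-joint arm with a two-finger parallel gripper is mounted at the origin on the work surface. World frame = base frame: x ahead of the robot, y to its left, z up, the work surface at z = 0. Lengths are in m, angles in degrees, forces in N, time in s.
With the tool pointing down it reaches from about 0.4 to 0.825 m from the base axis. Payload 7 kg.
Tool frame: the origin (TCP) lies at the very end of the fingers, on their centre line; the grasp point (between the pads) lies 19 mm behind it (ctrl.pinch_z is the distance from the TCP to the grasp point, in m); z points along the fingers, x is the direction in which the jaws open and shut, and the axes are right-handed (so a half turn about z gives the same grasp; the last joint's range is limited). The gripper opens to 88 mm and grips with 3 to 60 N. Pads are 19 mm wide; open, the fingers measure 130 mm over their backs; the gripper's body (78 mm by 193 mm) begins 47 mm behind the grasp point.
Start: joints at [-52.076, 20.546, 0.682, 0, -70.136, -16.507], TCP at [0.246, -0.628, 0.192] pointing down, gripper open.
Joint ranges: [-176.03, 176.03], [-82.01, 121.73], [-58.28, 71.71], [-173.87, 95.51], [-174.79, -0.11], [-173.66, 173.66]. Speed limits (degrees/s): [136.94, 136.94, 172.46, 180, 180, 180].

INTERFACE

Orientations are given as [roll, pitch, yaw] about the fixed x, y, z axes, in that order (R = Rz(yaw) Ry(pitch) Rx(roll)).
In Python, from plant import ctrl gives the robot as it stands.
- The arm moves only by the tool carry_out, never from a script. Its argument "increments" is a list of rows, each a list of 7 numbers: the turn, a rotation vector about the world's x, y, z in degrees, then the shift along the world's x, y, z in mm, then the closure, from 0 (fully open) to 1 (shut). In form: [[ax, ay, az, dx, dy, dz, grip], ...]. A call has 1 to 20 rows; each row is the pose to reach, as a shift and turn from the pose commanded when the call began; what a row does not reach only later rows make up. A row lasts 1/8 s, in which the tool goes at most 62.5 mm and 10.7 degrees, less where a joint would pass 70% of its speed; a pose out of reach is approached as far as the arm can. A call with a gripper value outside its range is refused whole. The fingers move at their own pace and stop on an object; the grip force is fixed at half the most. Time passes only in rows, so rows that repeat a pose let the fingers close. It gives the time, the measured TCP pose, the force and the opening at its end, in the units of the state.
- ctrl.get_obs(): the state, without advancing time (a new reading comes with each control period).
- ctrl.snapshot(name): name is "scene" or "top" or "wrist"; returns a dict with "pixels" (400x640x3 uint8, blue, green, red), "intrinsics" (3x3 intrinsics, pixels), "rvec" (rotation vector, rad) and "tvec" (3), from world to camera coordinates, as OpenCV has them; the wrist camera has in their place "hand_eye" (4x4, takes a point from camera to tool coordinates, whose origin is the TCP and whose axes are the tool frame's). Camera axes: x right, y down, z forward; pixel columns grow to the right and rows downward; lengths in m; the calibration is good to about 2 mm. A picture is of the moment at which its call begins: read the wrist's pose just before it. There is no depth.
- ctrl.close_job(): hands the job in, once; it reports no verdict.
Trained networks look in a picture, given as the dict that the camera call returned (one of the last four; its "shot" number tells which), for a name from the list of things; names that differ only in an ending like _2 or _b are one class to them, and where a whole thing is asked for, a point or a joint stands for the part that bears it (a point fixed in the world has none). Each returns a list of dicts, best first, with "confidence" (0 to 1); they miss things now and then, are a little off and sometimes report something else, mostly with a low value. They report only what shows in the picture. A call takes as long as a camera call. They do not tell look-alikes from the thing itself.
- ctrl.search_frame(picture, label): "centre" ([x, y, z] in m, in world coordinates, good to about 4 mm: the middle of the surface that is visible of it).
- ctrl.outline_of(picture, label): "pixels" (400x640 bool, what is visible of it).
The state is a dict: "clock": time; "joint_pos": joint angles; "qvel": joint speeds; "tau": joint torques, N m; "tool_pos": TCP position; "orientation": TCP orientation; "force": force on the tool from outside, world axes, zero at the start; "moment": the same for the moment, N m; "opening": finger opening in m.
Only numpy, scipy, OpenCV 4.12 (cv2) and the standard library are available. Lean on these libraries where they do the work, as an engineer would, in place of code of your own. Each camera call takes 0.05 s, during which the arm holds its last target. There are 200 camera calls.

TASK

The ear defenders are standing on the lid of the drying chest: with the lid still shut, hang them over the bar of the rail by their headband and let go of them. Then raise the chest's lid to 50 degrees from shut and finish while holding it there, still gripping or supporting it with the gripper when your program ends, because it drops shut if it is let go and a colleague is about to take the prints out. Leave everything else on the bench where it is.

Things in the scene. Friction and masses are not known exactly. Their poses are not given: they have to be found in the camera images.
- chest: blue open-topped drying chest with a white lid, fixed to the bench, 220 (x) x 280 (y) x 110 mm high without the lid. Origin: centre of its underside. Its z is up; its x points from its front (handle side) to its hinge side, its y runs along the hinge. It may stand left or right of the rail and be turned by up to about 25 degrees.
- lid (a joint): angle of the chest's lid in rad: 0 shut, growing as the handle side rises, stop at 1.45 (83 degrees). The hinge has hardly any friction and no spring: the lid (about 0.5 kg) falls shut from every angle unless held. White panel 222 x 284 x 10 mm, its underside at the chest's rim (110 mm above the bench), its top 120 mm above the bench when shut.
- lid_hinge (a point): middle of the lid's hinge axis, fixed on the chest at its upper far edge: 110 mm along +x and 110 mm up from the chest's origin. The axis is parallel to the chest's y.
- lid_handle (a point): middle of the dark steel bar handle on top of the lid: round bar 10 mm thick, 100 mm long parallel to the hinge, on a post at each end (90 mm clear between them), its axis 40 mm above the lid's top face and 30 mm in from the lid's front edge. Lid shut: the point lies 190 mm towards the front (-x) and 50 mm above the hinge axis, 160 mm above the bench. It moves with the lid about the hinge.
- rail: free-standing dark steel rail fixed to the bench: one horizontal round bar 14 mm thick between two posts 260 mm apart, bar axis 170 mm above the bench, nothing above the bar. Origin: on the bench below the middle of the bar; its y runs along the bar, its z is up. The bar points roughly away from the robot, turned by up to about 30 degrees either way.
- muffs: loose compact ear defenders, rigid, about 0.22 kg: two yellow cups with black pads joined by a black headband arch, standing on the cups on the rear part of the shut lid. 156 mm wide (own y, across the cups), 56 mm deep (own x), 145 mm high (own z, up). Origin: centre of the underside. The space between the pads is 88 mm wide (y) and open below up to the crown's underside, 135 mm above the origin. Symmetric front to back and side to side.
- muffs_crown (a point): middle of the top face of the headband's crown, a straight level black bar 24 mm deep (own x, the width to grip), 74 mm long (own y) and 10 mm thick, 145 mm above the underside of the cups.
- vase_red: bystander: red printed vase, flared, 100 mm across, 90 mm high; origin under its centre
- vase_orange: bystander: orange printed vase, flared, 100 mm across, 90 mm high; origin under its centre
- spool: bystander: spool lying flat, black flanges with yellow winding, 180 mm across, 60 mm high; origin under its centre
- bottle: bystander: white bottle with a blue cap, 64 mm across, 170 mm high; origin under its centre
- scraper: bystander: spatula-shaped print scraper, 200 mm long, wooden handle, lying on the bench at the right; origin under its middle
- cup: bystander: grey open cup, 72 mm across, 80 mm high; origin under its centre
There are look-alikes about, which are no part of the job. Leave any green or white look-alike of the muffs alone.

How it is judged:
By the outcome, as a careful person would: the job done as asked, in the order asked, and still so for the second after the job is handed in, while the arm keeps its last pose, push and grip.
It also fails if it takes over 62 s, if anything falls off the work surface, if the arm or the gripper's body presses on something with over 40 N, if the wrist force passes 120 N, or if a joint passes its speed limit or range.

## Working session

There is one attempt and no reset: what is moved stays moved. The work goes in short steps, Python scripts to look and compute and a tool call to move; the robot and the scene stay as the last step left them, time stands still between calls to the robot, and variables do not carry over. Pictures are saved under pics/ and viewed, about 8 in all and at most 12, crops included, and the job is handed in when it is done.

Besides the shell and the picture viewer there is one more tool, called after ">>>" as a command line: name --pt "numbers of a row" for each row, then --argument value for the rest. carry_out: Moves the arm, as the interface text tells. Its arguments: {"type":"object","properties":{"increments":{"type":"array"}},"required":["increments"]}

```bash
ls; mkdir -p pics
python3 - <<'E'
from plant import ctrl
import cv2,numpy as np
print(ctrl.get_obs())
print(ctrl.pinch_z)
for n in("scene","top"):
    p=ctrl.snapshot(n); cv2.imwrite(f"pics/{n}0.png",p["pixels"])
    print(n,p["intrinsics"],p["rvec"],p["tvec"])
    for l in["muffs","muffs_crown","chest","lid","lid_handle","rail","vase_red","vase_orange","spool","bottle","cup","scraper"]:
        print(l,[(np.round(d["centre"],3).tolist(),round(d["confidence"],2)) for d in ctrl.search_frame(p,l)])
E
```

```text
pics
{'clock': 0.0, 'joint_pos': array([-5.20744683e+01,  2.05925010e+01,  6.34354929e-01, -2.24035736e-02,
       -7.01370350e+01, -1.65068791e+01]), 'qvel': array([-0.13527414,  0.04802449,  0.00634856,  0.05939276, -0.02656802,
       -0.1066881 ]), 'tau': array([-7.79694947e-04, -5.82713628e+01,  2.93061000e+01,  6.99689358e+00,
        6.90556102e-03, -1.58776083e-04]), 'tool_pos': array([ 0.24627455, -0.62787   ,  0.19060796]), 'orientation': array([-1.79993146e+02, -9.72428001e-02,  1.11411017e+02]), 'force': array([-0.25393382,  0.19033087,  0.88674948]), 'moment': array([-0.00160255,  0.00028419, -0.01431176]), 'opening': 0.0877371522453572}
0.0188
scene [[411.51445648   0.         311.74819012]
 [  0.         411.51445648 203.01398839]
 [  0.           0.           1.        ]] [ 0.57599368  2.59167693 -1.24309786] [ 0.49635781 -0.02468282  1.87887524]
muffs [([0.65, 0.292, 0.19], 0.81), ([0.764, -0.235, 0.075], 0.76), ([0.356, -0.047, 0.07], 0.75)]
muffs_crown [([0.651, 0.293, 0.188], 0.93), ([0.351, -0.051, 0.068], 0.85), ([0.763, -0.238, 0.075], 0.8)]
chest [([0.635, 0.3
[... 1020 characters left out ...]
), ([0.35, -0.055, 0.087], 0.89), ([0.765, -0.242, 0.075], 0.87), ([0.501, -0.232, 0.028], 0.41)]
chest [([0.589, 0.208, 0.118], 0.95)]
lid [([0.591, 0.207, 0.123], 0.88), ([0.645, 0.49, 0.088], 0.28)]
lid_handle [([0.594, 0.21, 0.122], 0.79)]
rail [([0.502, -0.235, 0.03], 0.57), ([0.591, 0.208, 0.124], 0.39)]
vase_red [([0.648, 0.489, 0.09], 0.83), ([0.592, 0.205, 0.117], 0.44), ([0.632, 0.24, 0.194], 0.41)]
vase_orange [([0.536, 0.571, 0.087], 0.71)]
spool [([0.539, -0.522, 0.062], 0.69), ([0.647, 0.495, 0.086], 0.61)]
bottle [([0.408, 0.59, 0.116], 0.7), ([0.65, 0.492, 0.09], 0.36)]
cup [([0.347, 0.447, 0.036], 0.74), ([0.648, 0.494, 0.087], 0.38)]
scraper [([0.396, -0.461, 0.003], 0.57)]
```

View pics/scene0.png

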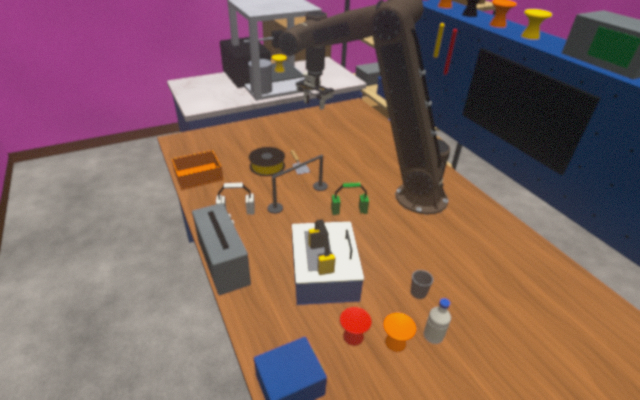

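View pics/top0.png

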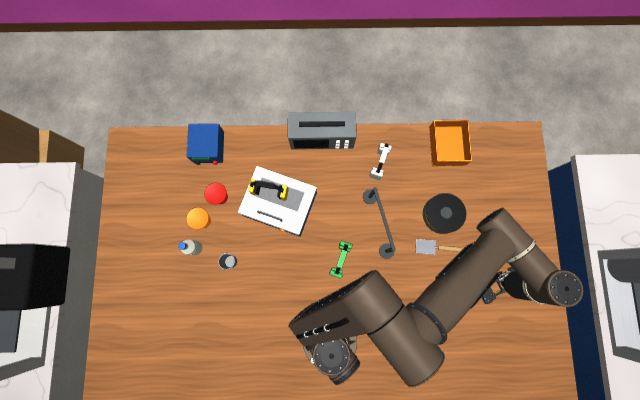

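The scene view shows the yellow muffs standing on the white lid (scene ≈ 322,245; top ≈ 268,188). The rail runs from (370,195) to (387,250) in top. The green look-alike is at (341,259) and the white one at (381,160). I'll enlarge a top crop to take exact pixels.

```bash
cat > h.py <<'E'
from plant import ctrl
import cv2,numpy as np
from scipy.spatial.transform import Rotation as R
def cam(p):
    if "rvec" in p: Rm=cv2.Rodrigues(np.array(p["rvec"]))[0]; return Rm,np.array(p["tvec"]).ravel()
    o=p["obs"]; T=np.eye(4); T[:3,:3]=R.from_euler("xyz",o["orientation"],degrees=True).as_matrix(); T[:3,3]=o["tool_pos"]
    W=np.linalg.inv(T@np.array(p["hand_eye"])); return W[:3,:3],W[:3,3]
def snap(n):
    o=ctrl.get_obs(); p=ctrl.snapshot(n); p["obs"]=o; return p
def at(p,uv,z):
    Rm,t=cam(p); K=np.array(p["intrinsics"]); c=-Rm.T@t
    uv=np.atleast_2d(uv).astype(float); d=(Rm.T@np.linalg.inv(K)@np.c_[uv,np.ones(len(uv))].T).T
    return c+d*((z-c[2])/d[:,2:3])
def px(p,X):
    Rm,t=cam(p); q=(np.atleast_2d(X)@Rm.T+t)@np.array(p["intrinsics"]).T; return q[:,:2]/q[:,2:]
E
python3 - <<'E'
from h import *
p=snap("top"); np.save("pics/top.npy",p,allow_pickle=True)
c=p["pixels"][140:280,220:420]; cv2.imwrite("pics/c1.png",cv2.resize(c,None,fx=4,fy=4,interpolation=cv2.INTER_CUBIC))
m=ctrl.outline_of(p,"lid")[0]["pixels"]
m2=ctrl.outline_of(p,"muffs_crown")
hsv=cv2.cvtColor(p["pixels"],cv2.COLOR_BGR2HSV)
r=cv2.minAreaRect(np.argwhere(m)[:,::-1].astype(np.float32)); b=cv2.boxPoints(r); print(r,b); print(at(p,b,.12))
y=(hsv[...,0]>20)&(hsv[...,0]<35)&(hsv[...,1]>150)&(hsv[...,2]>120); y[:,330:]=0; y[:150]=0
n,l,s,ce=cv2.connectedComponentsWithStats(y.astype(np.uint8)); print(s,ce)
for k in m2:
    q=np.argwhere(k["pixels"])[:,::-1]; print(k["confidence"],cv2.minAreaRect(q.astype(np.float32)))
E
```

```text
((276.9197082519531, 199.47079467773438), (66.639892578125, 51.8595085144043), 19.98310661315918) [[236.7445  212.45255]
 [254.46716 163.71533]
 [317.0949  186.48904]
 [299.37225 235.22626]]
[[0.55195326 0.39032442 0.12      ]
 [0.76803954 0.31825771 0.12      ]
 [0.66095826 0.0435873  0.12      ]
 [0.4498547  0.12168835 0.12      ]]
[[     0      0    640    400 255849]
 [   251    180      4      2      8]
 [   249    185      5      8     31]
 [   280    185      7     14     59]
 [   187    209      8     10     53]] [[319.54541937 199.50059996]
 [252.5        180.5       ]
 [250.96774194 188.80645161]
 [283.18644068 191.96610169]
 [190.86792453 214.11320755]]
0.76 ((267.84613037109375, 189.26922607421875), (39.0271110534668, 15.100940704345703), 11.309932708740234)
0.73 ((340.3868713378906, 258.8167419433594), (13.251652717590332, 36.79520034790039), 19.653823852539062)
0.59 ((380.3999938964844, 160.8000030517578), (12.016654968261719, 36.68241500854492), 18.434947967529297)
```

View pics/c1.png

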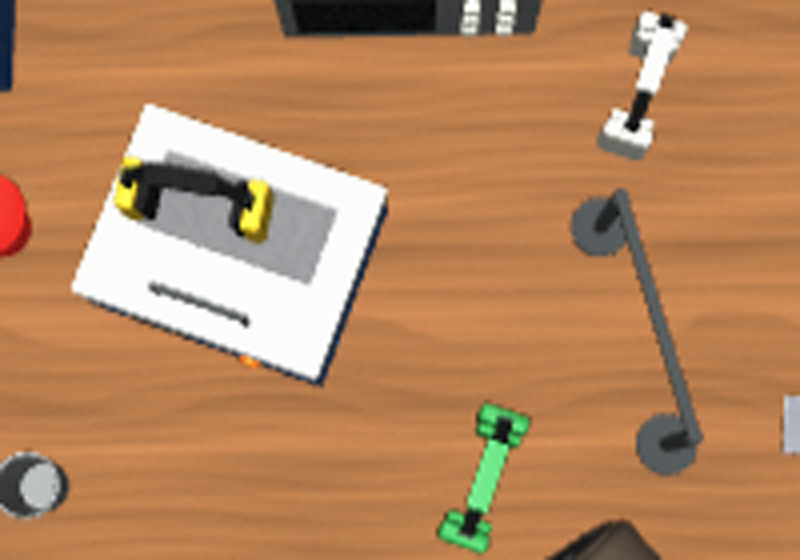

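Crop pixels (4x, offset 220,140): lid corners (148,103), (387,188), (322,383), (72,291). The crown runs roughly (150,175)–(250,190) and the bar (622,190)–(695,440).

Run:
```python
from h import *
p=np.load("pics/top.npy",allow_pickle=True).item()
f=lambda a:np.array(a)/4.+[219.6,139.6]
L=at(p,f([(148,103),(387,188),(322,383),(72,291)]),.12); print("lid",L.round(4).tolist(),L.mean(0))
for a,b in((0,1),(3,2),(3,0),(2,1)): d=L[b]-L[a]; print(np.linalg.norm(d),np.degrees(np.arctan2(d[1],d[0])))
H=at(p,f([(152,287),(247,321)]),.16); d=H[0]-H[1]; print("handle",H.mean(0),np.linalg.norm(d),np.degrees(np.arctan2(d[1],d[0])))
B=at(p,f([(622,192),(694,440)]),.17); d=B[0]-B[1]; print("bar",B,B.mean(0),np.linalg.norm(d),np.degrees(np.arctan2(d[1],d[0])))
C=at(p,f([(148,175),(250,190)]),.26); d=C[0]-C[1]; print("crown",C,C.mean(0),np.linalg.norm(d),np.degrees(np.arctan2(d[1],d[0])))
s=snap("scene"); S=s["pixels"].copy()
for X,c in((np.r_[L[:,:]],(0,0,255)),(H,(0,255,0)),(B,(255,0,0)),(C,(0,0,255))):
    for u in px(s,X): cv2.circle(S,tuple(int(v*8) for v in u),8,c,-1,cv2.LINE_AA,3)
cv2.imwrite("pics/s1.png",cv2.resize(S[140:310,180:380],None,fx=3.5,fy=3.5,interpolation=cv2.INTER_CUBIC))
```

```text
lid [[0.7604, 0.3087, 0.12], [0.6605, 0.0468, 0.12], [0.4493, 0.1186, 0.12], [0.5523, 0.3867, 0.12]] [0.60564115 0.21520916 0.12      ]
0.280307115073043 -110.88291865630862
0.287195226573635 -111.02997069212648
0.2222030405234755 -20.531021107399592
0.22308861504551863 -18.763108033572152
handle [0.53028535 0.24403052 0.16      ] 0.10645197464575523 69.40249621716941
bar [[ 0.6410904  -0.2015922   0.17      ]
 [ 0.3804639  -0.26424357  0.17      ]] [ 0.51077715 -0.23291788  0.17      ] 0.2680510571138251 13.51672812345846
crown [[0.64576272 0.28222149 0.26      ]
 [0.62895047 0.18093655 0.26      ]] [0.6373566  0.23157902 0.26      ] 0.10267079769034093 80.57542161918742
```

View pics/s1.png

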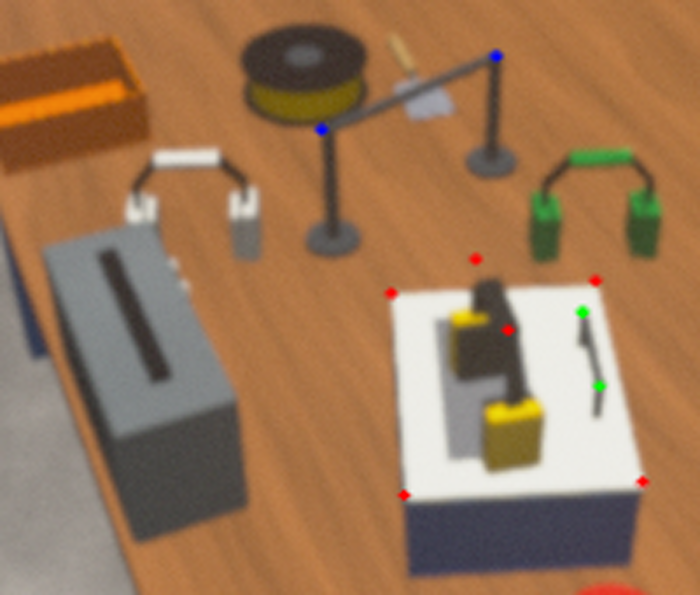

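The lid, handle and rail points reproject well in the scene view (blue and green dots on the bar and handle ends, red on the lid corners). The crown points (476,259)/(508,330) sit off the arch, so I'll refine the crown with the wrist camera.

>>> carry_out --pt "0 0 0 0 0 60 0" --pt "0 0 0 0 0 120 0" --pt "0 0 0 0 0 180 0" --pt "0 0 10 20 50 230 0" --pt "0 0 59 391 860 230 0" --pt "0 0 59 391 860 230 0" --pt "0 0 59 391 860 230 0" --pt "0 0 59 391 860 230 0" --pt "0 0 59 391 860 230 0" --pt "0 0 59 391 860 230 0" --pt "0 0 59 391 860 230 0" --pt "0 0 59 391 860 230 0" --pt "0 0 59 391 860 230 0" --pt "0 0 59 391 860 230 0" --pt "0 0 59 391 860 230 0" --pt "0 0 59 391 860 230 0" --pt "0 0 59 391 860 230 0" --pt "0 0 59 391 860 230 0" --pt "0 0 59 391 860 230 0" --pt "0 0 59 391 860 230 0"

```text
clock: 4.0
tool_pos: [0.6378, 0.2336, 0.4195]
orientation: [-179.9, -0.1, 170.5]
force: [0.1, -0.6, -0.6]
opening: 0.0873
```

Run:
```python
from h import *
p=snap("wrist"); np.save("pics/w1.npy",p,allow_pickle=True)
o=p["obs"]; print(o["clock"],o["tool_pos"],o["orientation"],o["joint_pos"],o["qvel"].round(1),p["hand_eye"],p["intrinsics"])
cv2.imwrite("pics/w1.png",p["pixels"])
for l in("muffs","lid_handle"): print(l,[(np.round(d["centre"],3).tolist(),d["confidence"]) for d in ctrl.search_frame(p,l)])
```

```text
4.0 [0.63783559 0.23364396 0.4194831 ] [-1.79898428e+02 -1.23317742e-01  1.70526790e+02] [ 3.65076219e+01  1.87808146e+01  2.67425476e+01 -1.82796843e-02
 -9.81204670e+01 -4.59832797e+01] [-1.4 -2.5 -1.3  0.4 -0.   0.7] [[ 9.99999965e-01 -2.53585767e-04 -7.68391129e-05 -3.58273192e-04]
 [ 2.64955014e-04  9.60221730e-01  2.79238534e-01 -7.49715794e-02]
 [ 2.97166809e-06 -2.79238545e-01  9.60221764e-01 -1.94038484e-01]
 [ 0.00000000e+00  0.00000000e+00  0.00000000e+00  1.00000000e+00]] [[354.15788138   0.         322.21177568]
 [  0.         354.15788138 201.35700128]
 [  0.           0.           1.        ]]
muffs [([0.639, 0.23, 0.242], 0.62)]
lid_handle [([0.59, 0.19, 0.121], 0.6)]
```

View pics/w1.png

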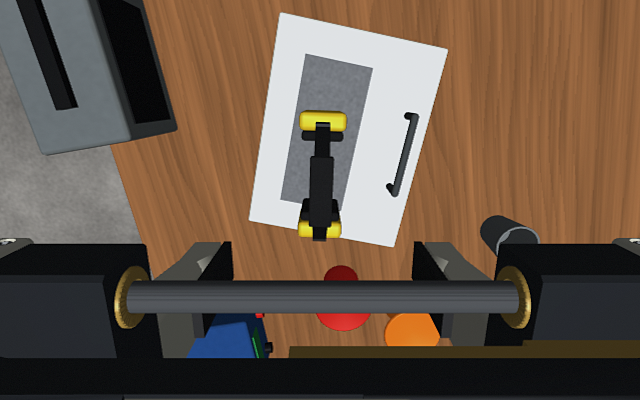

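The wrist view shows the crown as a straight bar from (322,157) to (320,226), about 24 px wide, and the handle ends at (411,116) and (394,191).

Run:
```python
from h import *
p=np.load("pics/w1.npy",allow_pickle=True).item()
def rep(n,a,b,z):
    C=at(p,[a,b],z); d=C[0]-C[1]; print(n,C.round(4).tolist(),C.mean(0).round(4),np.linalg.norm(d).round(4),np.degrees(np.arctan2(d[1],d[0])).round(1))
g=cv2.cvtColor(p["pixels"],cv2.COLOR_BGR2GRAY)
for r in range(140,240,6): print(r,g[r,290:352:1][(np.arange(62)%3)==0].tolist())
rep("crown",(322,157),(320,226),.265)
rep("handle",(411,116),(394,191),.16)
L=at(p,[(281,13),(447,49),(395,247),(249,220)],.12);print(L.round(4).tolist(),L.mean(0))
t=np.load("pics/top.npy",allow_pickle=True).item()
m=at(p,[(321,191)],.265); print("top crop px of crown centre",(px(t,m)-[219.6,139.6])*4)
```

```text
140 [171, 120, 119, 120, 126, 49, 46, 39, 39, 17, 19, 18, 17, 16, 22, 18, 18, 31, 123, 121, 127]
146 [112, 115, 124, 120, 121, 118, 119, 123, 86, 19, 17, 16, 17, 34, 121, 120, 122, 122, 121, 124, 119]
152 [116, 121, 126, 121, 121, 123, 128, 118, 54, 17, 16, 17, 20, 35, 126, 120, 122, 120, 122, 123, 121]
158 [124, 119, 122, 124, 129, 123, 124, 19, 30, 28, 29, 29, 29, 29, 17, 132, 124, 123, 119, 115, 119]
164 [120, 121, 120, 115, 125, 121, 125, 24, 30, 29, 31, 30, 30, 30, 21, 128, 121, 116, 119, 124, 121]
170 [117, 125, 124, 121, 118, 123, 124, 26, 30, 29, 30, 30, 29, 29, 19, 120, 123, 123, 111, 123, 213]
176 [120, 126, 124, 122, 118, 122, 121, 26, 29, 29, 30, 29, 28, 31, 26, 121, 122, 121, 124, 108, 230]
182 [123, 125, 126, 118, 119, 124, 118, 27, 31, 28, 29, 27, 27, 29, 36, 124, 121, 124, 125, 179, 226]
188 [121, 120, 119, 128, 121, 118, 121, 28, 30, 30, 29, 28, 30, 30, 52, 122, 125, 119, 115, 233, 226]
194 [125, 121, 121, 121, 122, 121, 120, 28, 30, 28, 30, 31, 29, 30, 71, 122, 116, 121, 159, 227, 226]
200 [120, 118, 118, 121, 117, 6, 10, 32, 32, 29, 30, 31, 32, 32, 11, 0, 128, 115,
[... 289 characters left out ...]
26, 226, 226]
224 [226, 226, 234, 150, 179, 175, 123, 29, 31, 28, 28, 29, 28, 24, 179, 166, 154, 175, 226, 225, 226]
230 [110, 104, 97, 170, 202, 202, 202, 203, 11, 17, 16, 14, 60, 206, 204, 205, 191, 158, 226, 226, 226]
236 [113, 112, 111, 119, 162, 161, 162, 164, 14, 15, 15, 15, 110, 174, 177, 179, 157, 236, 229, 227, 226]
crown [[0.6349, 0.2143, 0.265], [0.6489, 0.2854, 0.265]] [0.6419 0.2499 0.265 ] 0.0725 -101.2
handle [[0.5195, 0.1984, 0.16], [0.551, 0.291, 0.16]] [0.5352 0.2447 0.16  ] 0.0978 -108.8
[[0.6592, 0.049, 0.12], [0.4561, 0.1254, 0.12], [0.5524, 0.3895, 0.12], [0.7598, 0.3111, 0.12]] [0.60687782 0.21876443 0.12      ]
top crop px of crown centre [[181.30772011 177.44032549]]
```

>>> carry_out --pt "0 0 0 5 18 -40 0" --pt "0 0 0 5 18 -90 0" --pt "0 0 0 5 18 -130 0" --pt "0 0 0 5 18 -150 0" --pt "0 0 0 5 18 -164 0" --pt "0 0 0 5 18 -164 0" --pt "0 0 0 5 18 -164 0" --pt "0 0 0 5 18 -164 1" --pt "0 0 0 5 18 -164 1" --pt "0 0 0 5 18 -164 1" --pt "0 0 0 5 18 -164 1" --pt "0 0 0 5 18 -164 1" --pt "0 0 0 5 18 -164 1"

```text
clock: 5.78
tool_pos: [0.6424, 0.2496, 0.2575]
orientation: [-180.0, -0.0, 170.4]
force: [-0.5, -0.7, 0.2]
opening: 0.0332
```

Run:
```python
from h import *
p=snap("wrist"); np.save("pics/w2.npy",p,allow_pickle=True)
o=p["obs"]; print(o["tool_pos"],o["orientation"],o["opening"],o["force"])
cv2.imwrite("pics/w2.png",p["pixels"])
```

```text
[0.64244479 0.24962357 0.25750404] [-1.79995611e+02 -4.22652490e-03  1.70416822e+02] 0.033183107975324304 [-0.46508158 -0.66458204  0.19041636]
```

View pics/w2.png

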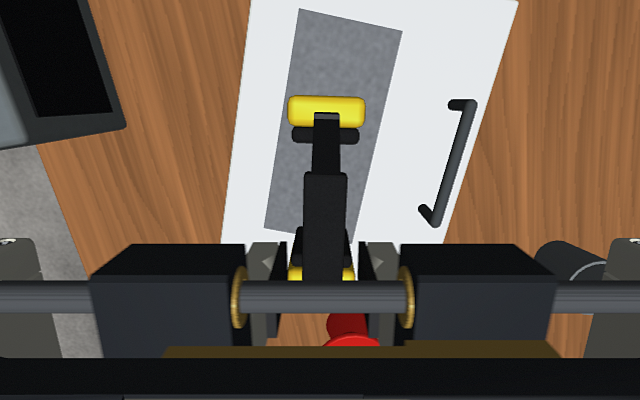

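Fingers are around the crown and still closing. Next: finish closing, lift, and carry to above the middle of the bar, turned +23°.

>>> carry_out --pt "0 0 0 0 0 0 1" --pt "0 0 0 0 0 0 1" --pt "0 0 0 0 0 0 1" --pt "0 0 0 0 0 0 1" --pt "0 0 0 0 0 15 1" --pt "0 0 0 0 0 45 1" --pt "0 0 0 0 0 80 1" --pt "0 0 3 -15 -40 115 1" --pt "0 0 6 -30 -90 115 1" --pt "0 0 9 -45 -145 115 1" --pt "0 0 12 -60 -200 115 1" --pt "0 0 15 -75 -255 115 1" --pt "0 0 18 -90 -310 115 1" --pt "0 0 20 -105 -365 115 1" --pt "0 0 22 -117 -415 115 1" --pt "0 0 23 -125 -455 115 1" --pt "0 0 23 -130 -477 115 1" --pt "0 0 23 -131 -483 115 1" --pt "0 0 23 -131 -483 115 1" --pt "0 0 23 -131 -483 115 1"

```text
clock: 8.32
tool_pos: [0.5117, -0.2326, 0.3729]
orientation: [-180.0, 0.0, -166.5]
force: [1.0, 0.3, 0.5]
opening: 0.0004
```

Run:
```python
from h import *
p=snap("wrist"); np.save("pics/w3.npy",p,allow_pickle=True)
o=p["obs"]; print(o["tool_pos"],o["orientation"],o["opening"],o["force"],o["qvel"].round(1))
I=p["pixels"].copy()
B=np.array([[0.6411,-.2016,.17],[.3805,-.2642,.17]])
for u in px(p,np.linspace(B[0],B[1],9)): cv2.circle(I,tuple(int(v) for v in u),2,(0,0,255),-1)
s=snap("scene")
cv2.imwrite("pics/w3.png",np.hstack([I,cv2.resize(s["pixels"][120:280,220:380],(400,400),interpolation=cv2.INTER_CUBIC)])[:,240:])
```

```text
[ 0.51171432 -0.23263332  0.37286227] [-1.79998832e+02  2.31607213e-02 -1.66534366e+02] 0.00042376643114352166 [1.00428414 0.27656627 0.45918709] [ 0.2  0.  -0.2  0.   0.1  0.1]
```

View pics/w3.png

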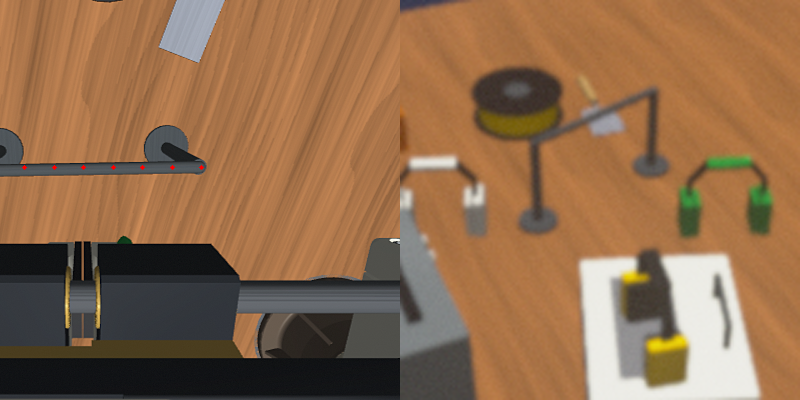

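The grasp missed: the opening is 0 and the muffs still stand on the lid (right half of the picture). I'll triangulate the crown's height from the two wrist views and the top view.

Run:
```python
from h import *
w1,w2=[np.load(f"pics/{n}.npy",allow_pickle=True).item() for n in("w1","w2")]
def P(p): Rm,t=cam(p); return np.array(p["intrinsics"])@np.c_[Rm,t]
def tri(a,b,ua,ub):
    X=cv2.triangulatePoints(P(a),P(b),np.array(ua,float).reshape(2,1),np.array(ub,float).reshape(2,1)).ravel(); X=X[:3]/X[3]
    print(X.round(4),px(a,X)-ua,px(b,X)-ub)
tri(w1,w2,(311,156.5),(304,172.5)); tri(w1,w2,(333,156.5),(346.5,172.5))
tri(w1,w2,(411,116),(474,103)) # handle end
t=snap("top"); c=t["pixels"][165:205,235:305]; cv2.imwrite("pics/c2.png",np.vstack([cv2.resize(c,(800,457),interpolation=cv2.INTER_CUBIC)]))
np.save("pics/t2.npy",t,allow_pickle=True)
for w,r in((w2,(60,300,220,430)),): pass
```

```text
[0.6457 0.2114 0.2677] [[-0.4049935  -0.19295373]] [[0.75211185 0.35728715]]
[0.6239 0.2157 0.2639] [[ 0.10952254 -0.08326658]] [[-0.20124285  0.15340317]]
[0.5294 0.1953 0.2023] [[0.08539251 0.44324323]] [[-0.14410566 -0.73922892]]
```

View pics/c2.png

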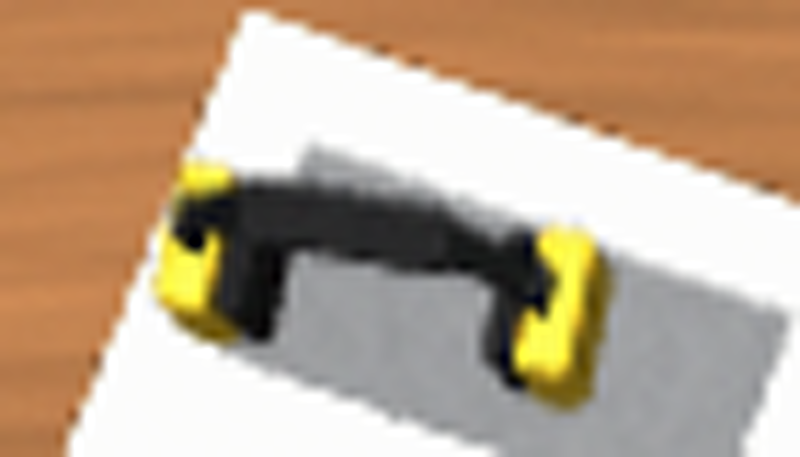

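The crown top triangulates to z≈0.266 at (0.641,0.250), so the position was right but the bite (7.5 mm at the fingertips) was too shallow. I'll regrip deeper and 24 mm off-centre along the crown, so the fingers pass beside the bar later.

>>> carry_out --pt "0 0 -3 15 45 0 0" --pt "0 0 -6 28 100 0 0" --pt "0 0 -9 43 155 0 0" --pt "0 0 -12 58 210 0 0" --pt "0 0 -15 73 265 0 0" --pt "0 0 -18 88 320 0 0" --pt "0 0 -21 103 375 0 0" --pt "0 0 -23 118 425 0 0" --pt "0 0 -23 126 459 0 0" --pt "0 0 -23 126 459 0 0" --pt "0 0 -23 126 459 0 0" --pt "0 0 -23 126 459 -40 0" --pt "0 0 -23 126 459 -80 0" --pt "0 0 -23 126 459 -110 0" --pt "0 0 -23 126 459 -125 0" --pt "0 0 -23 126 459 -132 0" --pt "0 0 -23 126 459 -132 0" --pt "0 0 -23 126 459 -132 1" --pt "0 0 -23 126 459 -132 1" --pt "0 0 -23 126 459 -132 1"

```text
clock: 10.98
tool_pos: [0.6376, 0.2257, 0.241]
orientation: [180.0, 0.0, 170.4]
force: [0.5, -0.1, -0.0]
opening: 0.0633
```

>>> carry_out --pt "0 0 0 0 0 0 1" --pt "0 0 0 0 0 0 1" --pt "0 0 0 0 0 0 1" --pt "0 0 0 0 0 0 1" --pt "0 0 0 0 0 0 1" --pt "0 0 0 0 0 0 1" --pt "0 0 0 0 0 0 1" --pt "0 0 0 0 0 10 1" --pt "0 0 0 0 0 30 1" --pt "0 0 0 0 0 60 1" --pt "0 0 0 0 0 90 1" --pt "0 0 0 0 0 110 1" --pt "0 0 0 0 0 130 1" --pt "0 0 0 0 0 130 1"

```text
clock: 12.72
tool_pos: [0.6381, 0.2258, 0.3731]
orientation: [179.9, 0.2, 170.4]
force: [-0.0, 0.2, -1.0]
opening: 0.0
```

Run:
```python
from h import *
p=snap("wrist"); np.save("pics/w4.npy",p,allow_pickle=True)
s=snap("scene"); cv2.imwrite("pics/v4.png",np.hstack([cv2.resize(p["pixels"],(480,300)),cv2.resize(s["pixels"][180:310,270:400],(300,300),interpolation=cv2.INTER_CUBIC)]))
o=p["obs"]; print(o["tool_pos"],o["orientation"],o["opening"],o["force"],o["moment"])
```

```text
[0.63811686 0.22578844 0.37310491] [179.86863467   0.1806387  170.41769402] 1.2373179605740096e-05 [-0.02802587  0.24893349 -1.02086891] [0.00021891 0.05112713 0.01887304]
```

View pics/v4.png

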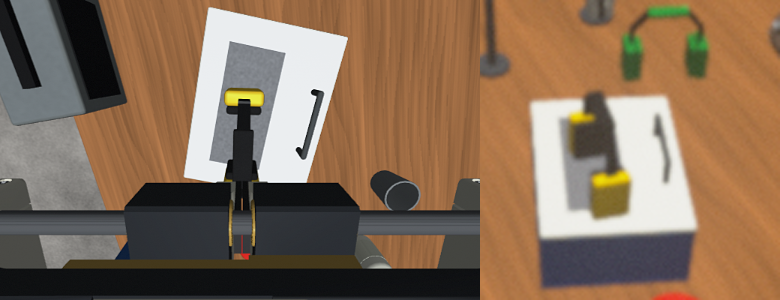

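Missed again with the muffs unmoved. In w1 the fingertips' inner edges (231,242)/(413,242) span 87 mm at 0.17 m depth, which puts the tips about 36 mm behind the nominal TCP. I'll check that against the scene camera.

Run:
```python
from h import *
s=snap("scene"); T=s["obs"]["tool_pos"]
u=px(s,[T,T+[0,0,.036],T+[0,0,.019]]); print(u.round(1))
x,y=int(u[0][0]),int(u[0][1])
I=cv2.resize(s["pixels"][y-55:y+25,x-50:x+50],None,fx=7,fy=7,interpolation=cv2.INTER_CUBIC)
for k,c in((0,(0,0,255)),(1,(0,255,0))): 
    q=(u[k]-[x-50,y-55]+.5)*7; cv2.line(I,(int(q[0])-90,int(q[1])),(int(q[0])-25,int(q[1])),c,1); cv2.line(I,(int(q[0])+25,int(q[1])),(int(q[0])+90,int(q[1])),c,1)
cv2.imwrite("pics/v5.png",I)
```

```text
[[320.3 195.3]
 [320.7 185.9]
 [320.5 190.4]]
```

View pics/v5.png

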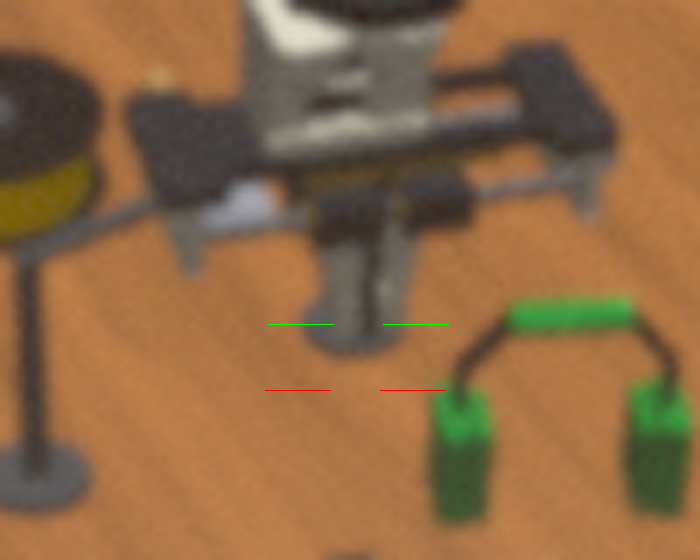

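The red lines (nominal TCP) lie in empty space, and the fingertips end near the green lines. So the real tips are about 34 mm behind the reported TCP, and I'll plan with that: TCP z 0.207 for the regrasp.

>>> carry_out --pt "0 0 0 0 0 0 0" --pt "0 0 0 0 0 0 0" --pt "0 0 0 0 0 0 0" --pt "0 0 0 0 0 -20 0" --pt "0 0 0 0 0 -40 0" --pt "0 0 0 0 0 -60 0" --pt "0 0 0 0 0 -80 0" --pt "0 0 0 0 0 -105 0" --pt "0 0 0 0 0 -130 0" --pt "0 0 0 0 0 -150 0" --pt "0 0 0 0 0 -166 0" --pt "0 0 0 0 0 -166 0" --pt "0 0 0 0 0 -166 1" --pt "0 0 0 0 0 -166 1" --pt "0 0 0 0 0 -166 1" --pt "0 0 0 0 0 -166 1" --pt "0 0 0 0 0 -166 1" --pt "0 0 0 0 0 -166 1" --pt "0 0 0 0 0 -166 1" --pt "0 0 0 0 0 -166 1"

```text
clock: 15.38
tool_pos: [0.6374, 0.2256, 0.2045]
orientation: [-180.0, -0.0, 170.4]
force: [-0.4, -0.7, 0.1]
opening: 0.0235
```

>>> carry_out --pt "0 0 0 0 0 0 1" --pt "0 0 0 0 0 0 1" --pt "0 0 0 0 0 0 1"

```text
clock: 15.75
tool_pos: [0.6374, 0.2256, 0.2045]
orientation: [-180.0, -0.0, 170.4]
force: [-0.2, -0.4, -0.2]
opening: 0.0234
```

Gripped (opening 23.4 mm). The crown underside is at TCP+50 mm, so I'll carry it to the bar.

>>> carry_out --pt "0 0 0 0 0 10 1" --pt "0 0 0 0 0 35 1" --pt "0 0 0 0 0 70 1" --pt "0 0 0 0 0 100 1" --pt "0 0 2 -8 -25 115 1" --pt "0 0 5 -20 -70 115 1" --pt "0 0 8 -32 -120 115 1" --pt "0 0 11 -44 -175 115 1" --pt "0 0 14 -57 -230 115 1" --pt "0 0 17 -70 -285 115 1" --pt "0 0 19 -84 -340 115 1" --pt "0 0 21 -97 -390 115 1" --pt "0 0 23 -108 -435 115 1" --pt "0 0 23 -116 -465 115 1" --pt "0 0 23 -120 -483 115 1" --pt "0 0 23 -120 -483 115 1" --pt "0 0 23 -120 -483 115 1"

```text
clock: 17.88
tool_pos: [0.5177, -0.2568, 0.3196]
orientation: [180.0, 0.0, -166.6]
force: [0.3, 0.8, -2.2]
opening: 0.0239
```

Run:
```python
from h import *
t=snap("top"); s=snap("scene"); w=snap("wrist")
o=w["obs"]; print(o["clock"],o["tool_pos"],o["orientation"],o["opening"],o["force"])
T=o["tool_pos"]; 
for k in(t,s):
    print([(d["centre"],d["confidence"]) for d in ctrl.search_frame(k,"muffs")])
I=w["pixels"].copy()
for u in px(w,np.linspace([0.6411,-.2016,.17],[.3805,-.2642,.17],9)): cv2.circle(I,tuple(int(v) for v in u),2,(0,0,255),-1)
cv2.imwrite("pics/v6.png",np.hstack([cv2.resize(I,(480,300)),cv2.resize(s["pixels"][130:220,250:346],(320,300),interpolation=cv2.INTER_CUBIC)]))
```

```text
17.975 [ 0.51777646 -0.25655041  0.31964167] [ 1.79993578e+02  8.91383591e-03 -1.66522861e+02] 0.02360328339765002 [ 0.08751962 -0.27440039 -2.69078456]
[([0.502, -0.1873, 0.359], 0.72), ([0.8313, -0.2507, 0.1425], 0.72)]
[([0.3539, -0.048, 0.067], 0.94), ([0.5185, -0.1958, 0.295], 0.89), ([0.7614, -0.2338, 0.0763], 0.77)]
```

View pics/v6.png

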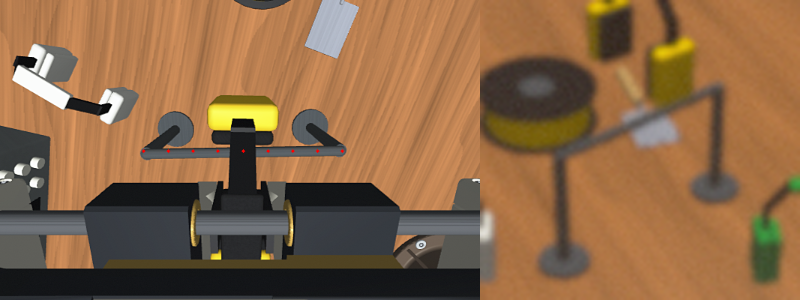

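The muffs hang level in the gripper with the bar passing under the crown, and the projected bar (red dots) matches the real one. Lowering.

>>> carry_out --pt "0 0 0 0 0 -30 1" --pt "0 0 0 0 0 -60 1" --pt "0 0 0 0 0 -90 1" --pt "0 0 0 0 0 -120 1" --pt "0 0 0 0 0 -145 1" --pt "0 0 0 0 0 -165 1" --pt "0 0 0 0 0 -178 1" --pt "0 0 0 0 0 -185 1" --pt "0 0 0 0 0 -190 1" --pt "0 0 0 0 0 -190 1" --pt "0 0 0 0 0 -190 1"

```text
clock: 19.5
tool_pos: [0.5178, -0.2575, 0.1301]
orientation: [-180.0, 0.0, -166.6]
force: [0.4, 1.4, -2.3]
opening: 0.0238
```

>>> carry_out --pt "0 0 0 0 0 -2 1" --pt "0 0 0 0 0 -3 1" --pt "0 0 0 0 0 -3 1" --pt "0 0 0 0 0 -3 1"

```text
clock: 20.0
tool_pos: [0.5175, -0.2574, 0.1267]
orientation: [-180.0, 0.0, -166.6]
force: [-0.3, 0.6, -1.0]
opening: 0.0239
```

>>> carry_out --pt "0 0 0 0 0 -1 1" --pt "0 0 0 0 0 -1 1" --pt "0 0 0 0 0 -1 0.6" --pt "0 0 0 0 0 -1 0.5" --pt "0 0 0 0 0 -1 0.4" --pt "0 0 0 0 0 -1 0.4" --pt "0 0 0 0 0 -1 0.4" --pt "0 0 0 0 0 10 0.4" --pt "0 0 0 0 0 30 0.4" --pt "0 0 0 0 0 60 0.4" --pt "0 0 0 0 0 100 0.4" --pt "0 0 0 0 0 140 0.4" --pt "0 0 0 0 0 180 0.4" --pt "0 0 0 0 0 180 0.4"

```text
clock: 21.75
tool_pos: [0.519, -0.2581, 0.3113]
orientation: [-179.8, 0.4, -166.6]
force: [-0.4, 0.3, -0.4]
opening: 0.0529
```

Run:
```python
from h import *
s=snap("scene"); w=snap("wrist"); o=w["obs"]; np.save("pics/w7.npy",w,allow_pickle=True)
print(o["clock"],o["tool_pos"],o["opening"],o["force"])
for k in (s,w): print([(d["centre"].round(3) if hasattr(d["centre"],"round") else d["centre"],d["confidence"]) for d in ctrl.search_frame(k,"muffs")])
# yellow blobs + expected positions of cup tops if hung (cups at +-~60mm across bar, z .042-.1)
b=np.radians(13.5); n=np.array([-np.sin(b),np.cos(b),0]); c=np.array([.5108,-.2329,0])
for nm,k in(("scene",s),("wrist",w)):
    hsv=cv2.cvtColor(k["pixels"],cv2.COLOR_BGR2HSV); y=cv2.inRange(hsv,(20,130,80),(35,255,255))
    N,l,st,ce=cv2.connectedComponentsWithStats(y); print(nm,[(st[i].tolist(),ce[i].round()) for i in range(1,N) if st[i][4]>25])
    print("expected cup middles",px(k,[c+sg*.061*n+[0,0,.08] for sg in(1,-1)]).round(1).tolist(),"crown top",px(k,[c+[0,0,.187]]).round(1))
```

```text
21.8 [ 0.51808039 -0.25755543  0.30892549] 0.05272900680094815 [ 0.12439429 -0.28038389 -0.78107097]
[([0.7613, -0.2337, 0.0735], 0.82), ([0.3562, -0.0474, 0.0733], 0.65), ([0.5155, -0.1897, 0.1001], 0.64)]
[([0.4054, -0.076, 0.1113], 0.97), ([0.7978, -0.2512, 0.0757], 0.89), ([0.5108, -0.2543, 0.1628], 0.76)]
scene [([522, 9, 29, 30, 452], array([535.,  22.])), ([434, 34, 6, 23, 77], array([437.,  46.])), ([271, 53, 12, 19, 147], array([277.,  61.])), ([251, 162, 33, 13, 250], array([267., 169.])), ([284, 174, 4, 11, 31], array([285., 179.])), ([301, 180, 13, 19, 192], array([307., 189.]))]
expected cup middles [[306.0, 189.3], [289.1, 176.5]] crown top [[297.3 162.3]]
wrist [([299, 120, 52, 23, 951], array([324., 130.])), ([299, 232, 16, 23, 240], array([306., 246.])), ([330, 234, 16, 22, 243], array([338., 247.])), ([191, 269, 13, 37, 222], array([196., 287.])), ([440, 270, 14, 59, 323], array([449., 301.])), ([191, 306, 18, 23, 205], array([197., 318.]))]
expected cup middles [[324.4, 230.9], [324.4, 133.9]] crown top [[324.7 210.7]]
```

The hang is confirmed: the yellow cup blob is at (307,189) in the scene view against (306,189) expected, with a second cup behind the bar. Now hover over the lid handle.

>>> carry_out --pt "0 0 -3 1 40 0 0.4" --pt "0 0 -7 3 95 0 0.4" --pt "0 0 -11 5 150 0 0.4" --pt "0 0 -15 7 205 0 0.4" --pt "0 0 -19 9 260 0 0.4" --pt "0 0 -23 10 315 0 0.4" --pt "0 0 -27 12 370 0 0.4" --pt "0 0 -31 13 425 0 0.4" --pt "0 0 -33.7 14 470 0 0.4" --pt "0 0 -33.7 14 495 0 0.4" --pt "0 0 -33.7 14 502 0 0.4" --pt "0 0 -33.7 14 502 0 0.4" --pt "0 0 -33.7 14 502 0 0.4" --pt "0 0 -33.7 14 502 0 0.4"

```text
clock: 23.7
tool_pos: [0.5316, 0.2437, 0.3069]
orientation: [180.0, 0.0, 159.7]
force: [-0.5, 0.2, -0.4]
opening: 0.053
```

Run:
```python
from h import *
w=snap("wrist"); o=w["obs"]; np.save("pics/w8.npy",w,allow_pickle=True)
print(o["clock"],o["tool_pos"],o["orientation"],o["opening"],o["qvel"].round(1))
E=px(w,[[.515,.1975,.16],[.549,.2915,.16],[.532,.2445,.16]]); print("pred",E.round(1).tolist())
g=cv2.cvtColor(w["pixels"],cv2.COLOR_BGR2GRAY)
for r in range(60,241,10): 
    d=np.where(g[r,290:370]<110)[0]+290; print(r,(d.min(),d.max(),len(d)) if len(d) else None)
```

```text
23.7 [0.53159198 0.24366009 0.30688576] [1.79978918e+02 1.41121519e-02 1.59656790e+02] 0.05302710433721722 [ 0.3 -0.   0.  -0.1  0.1 -0.2]
pred [[322.0, 126.8], [322.9, 226.3], [322.5, 178.6]]
60 (np.int64(354), np.int64(369), 16)
70 (np.int64(354), np.int64(369), 16)
80 (np.int64(354), np.int64(369), 16)
90 (np.int64(353), np.int64(369), 17)
100 (np.int64(353), np.int64(369), 17)
110 (np.int64(356), np.int64(369), 14)
120 (np.int64(356), np.int64(369), 14)
130 (np.int64(318), np.int64(369), 28)
140 (np.int64(318), np.int64(369), 28)
150 (np.int64(318), np.int64(369), 28)
160 (np.int64(318), np.int64(369), 29)
170 (np.int64(318), np.int64(369), 29)
180 (np.int64(318), np.int64(369), 28)
190 (np.int64(318), np.int64(369), 29)
200 (np.int64(318), np.int64(369), 28)
210 (np.int64(318), np.int64(369), 25)
220 (np.int64(318), np.int64(369), 26)
230 (np.int64(318), np.int64(369), 25)
240 (np.int64(349), np.int64(369), 14)
```

Handle bar is at columns 318–329 in every row, against 322 predicted: aligned to about 1 mm with no yaw error. Descend and grip.

>>> carry_out --pt "0 0 0 0 0 -40 0.4" --pt "0 0 0 0 0 -85 0.4" --pt "0 0 0 0 0 -125 0.4" --pt "0 0 0 0 0 -155 0.4" --pt "0 0 0 0 0 -178 0.4" --pt "0 0 0 0 0 -190 0.4" --pt "0 0 0 0 0 -193 0.4" --pt "0 0 0 0 0 -193 0.4" --pt "0 0 0 0 0 -193 1" --pt "0 0 0 0 0 -193 1" --pt "0 0 0 0 0 -193 1" --pt "0 0 0 0 0 -193 1" --pt "0 0 0 0 0 -193 1" --pt "0 0 0 0 0 -193 1" --pt "0 0 0 0 0 -193 1" --pt "0 0 0 0 0 -193 1" --pt "0 0 0 0 0 -193 1"

```text
clock: 25.88
tool_pos: [0.532, 0.2445, 0.1136]
orientation: [180.0, 0.0, 159.7]
force: [4.7, -2.6, -2.1]
opening: 0.0086
```

```bash
cat > arc.py <<'E'
from h import *
# TCP offsets (mm) & rotvec (deg) for lid angles from the shut grasp; tool tilts k*theta
a=np.radians(-20.3); xc=np.array([np.cos(a),np.sin(a),0]); yc=np.array([-np.sin(a),np.cos(a),0]); z=np.array([0,0,1.])
def pose(th,zt,k):
    t=np.radians(th); f=np.radians(k*th); d=.160-zt
    P=(-.19*np.cos(t)+.05*np.sin(t))*xc+(.19*np.sin(t)+.05*np.cos(t))*z
    return P+d*(-np.sin(f)*xc-np.cos(f)*z), k*th*yc
def rows(ths,zt,k,th0=0):
    p0,r0=pose(th0,zt,k)
    for th in ths:
        p,r=pose(th,zt,k); print(th,"turn",(r-r0).round(1).tolist(),"mm",((p-p0)*1e3).round(1).tolist())
E
python3 - <<'E'
from arc import *
o=ctrl.get_obs(); print(o["clock"],o["tool_pos"],o["opening"],o["force"])
rows([2,5,8,12,16,20,24,28,32,36,40,43,46,48,49,50],o["tool_pos"][2],.4)
E
```

```text
25.875 [0.53195019 0.2444777  0.11363251] 0.008624049497638125 [ 4.71118018 -2.58736396 -2.06721441]
2 turn [0.3, 0.8, 0.0] mm [1.1, -0.4, 6.6]
5 turn [0.7, 1.9, 0.0] mm [3.2, -1.2, 16.4]
8 turn [1.1, 3.0, 0.0] mm [5.8, -2.2, 26.0]
12 turn [1.7, 4.5, 0.0] mm [10.0, -3.7, 38.6]
16 turn [2.2, 6.0, 0.0] mm [15.0, -5.5, 50.7]
20 turn [2.8, 7.5, 0.0] mm [20.7, -7.7, 62.4]
24 turn [3.3, 9.0, 0.0] mm [27.2, -10.1, 73.6]
28 turn [3.9, 10.5, 0.0] mm [34.4, -12.7, 84.2]
32 turn [4.4, 12.0, 0.0] mm [42.3, -15.6, 94.2]
36 turn [5.0, 13.5, 0.0] mm [50.8, -18.8, 103.6]
40 turn [5.6, 15.0, 0.0] mm [59.8, -22.1, 112.2]
43 turn [6.0, 16.1, 0.0] mm [67.0, -24.8, 118.2]
46 turn [6.4, 17.3, 0.0] mm [74.4, -27.5, 123.8]
48 turn [6.7, 18.0, 0.0] mm [79.5, -29.4, 127.2]
49 turn [6.8, 18.4, 0.0] mm [82.1, -30.4, 128.9]
50 turn [6.9, 18.8, 0.0] mm [84.7, -31.3, 130.5]
```

Opening reads 8.6 mm on a 10 mm bar, so the bite may be near the tips. I'll reopen briefly, go 7 mm deeper and regrip.

>>> carry_out --pt "0 0 0 0 0 0 0.6" --pt "0 0 0 0 0 0 0.6" --pt "0 0 0 0 0 0 0.6" --pt "0 0 0 0 0 -4 0.6" --pt "0 0 0 0 0 -7 0.6" --pt "0 0 0 0 0 -7 0.6" --pt "0 0 0 0 0 -7 1" --pt "0 0 0 0 0 -7 1" --pt "0 0 0 0 0 -7 1" --pt "0 0 0 0 0 -7 1" --pt "0 0 0 0 0 -7 1" --pt "0 0 0 0 0 -7 1"

```text
clock: 27.38
tool_pos: [0.532, 0.2445, 0.1067]
orientation: [180.0, 0.0, 159.7]
force: [5.0, -1.9, -1.1]
opening: 0.0089
```

Run:
```python
from arc import *
o=ctrl.get_obs(); print(o["clock"],o["tool_pos"],o["opening"],o["force"])
rows([2,5,8,12,16,20,24,28,32,36,40,43,46,48,49,50],o["tool_pos"][2],.4)
```

```text
27.375 [0.53195761 0.24452329 0.1066914 ] 0.008932153074352004 [ 5.04627224 -1.88939185 -1.07741147]
2 turn [0.3, 0.8, 0.0] mm [1.0, -0.4, 6.6]
5 turn [0.7, 1.9, 0.0] mm [3.0, -1.1, 16.4]
8 turn [1.1, 3.0, 0.0] mm [5.5, -2.0, 26.0]
12 turn [1.7, 4.5, 0.0] mm [9.5, -3.5, 38.6]
16 turn [2.2, 6.0, 0.0] mm [14.3, -5.3, 50.8]
20 turn [2.8, 7.5, 0.0] mm [19.8, -7.3, 62.5]
24 turn [3.3, 9.0, 0.0] mm [26.1, -9.7, 73.7]
28 turn [3.9, 10.5, 0.0] mm [33.2, -12.3, 84.4]
32 turn [4.4, 12.0, 0.0] mm [40.9, -15.1, 94.4]
36 turn [5.0, 13.5, 0.0] mm [49.2, -18.2, 103.8]
40 turn [5.6, 15.0, 0.0] mm [58.1, -21.5, 112.5]
43 turn [6.0, 16.1, 0.0] mm [65.1, -24.1, 118.5]
46 turn [6.4, 17.3, 0.0] mm [72.4, -26.8, 124.1]
48 turn [6.7, 18.0, 0.0] mm [77.4, -28.6, 127.6]
49 turn [6.8, 18.4, 0.0] mm [79.9, -29.6, 129.3]
50 turn [6.9, 18.8, 0.0] mm [82.5, -30.5, 130.9]
```

Solid grip. Raise in two stages.

>>> carry_out --pt "0.3 0.8 0 1 -0.4 6.6 1" --pt "0.7 1.9 0 3 -1.1 16.4 1" --pt "1.1 3 0 5.5 -2 26 1" --pt "1.4 3.7 0 7.5 -2.7 32.3 1" --pt "1.7 4.5 0 9.5 -3.5 38.6 1" --pt "2 5.2 0 12 -4.4 44.7 1" --pt "2.2 6 0 14.3 -5.3 50.8 1" --pt "2.5 6.7 0 17 -6.3 56.6 1" --pt "2.8 7.5 0 19.8 -7.3 62.5 1" --pt "2.8 7.5 0 19.8 -7.3 62.5 1"

```text
clock: 28.62
tool_pos: [0.5513, 0.2371, 0.1694]
orientation: [180.0, -8.0, 159.7]
force: [2.2, -0.9, -5.6]
opening: 0.0089
```

>>> carry_out --pt "0.3 0.8 0 3.2 -1.2 5.7 1" --pt "0.5 1.5 0 6.3 -2.4 11.2 1" --pt "0.8 2.3 0 9.9 -3.7 16.6 1" --pt "1.1 3 0 13.4 -5 21.9 1" --pt "1.4 3.8 0 17.3 -6.4 27 1" --pt "1.6 4.5 0 21.1 -7.8 31.9 1" --pt "1.9 5.3 0 25.3 -9.4 36.7 1" --pt "2.2 6 0 29.4 -10.9 41.3 1" --pt "2.5 6.8 0 33.9 -12.6 45.8 1" --pt "2.8 7.5 0 38.3 -14.2 50 1" --pt "3.2 8.6 0 45.3 -16.8 56 1" --pt "3.6 9.8 0 52.6 -19.5 61.6 1" --pt "3.9 10.5 0 57.6 -21.3 65.1 1" --pt "4.1 11.3 0 62.7 -23.2 68.4 1" --pt "4.1 11.3 0 62.7 -23.2 68.4 1" --pt "4.1 11.3 0 62.7 -23.2 68.4 1"

```text
clock: 30.62
tool_pos: [0.6137, 0.2133, 0.2391]
orientation: [-179.9, -20.0, 159.7]
force: [-6.2, -3.0, 2.9]
opening: 0.0087
```

Run:
```python
from arc import *
o=ctrl.get_obs(); print(o["clock"],o["tool_pos"],o["orientation"],o["opening"],o["force"],o["moment"])
# implied lid angle: bar point from TCP pose
T=R.from_euler("xyz",o["orientation"],degrees=True).as_matrix()
bar=o["tool_pos"]-T[:,2]*.0533; h=np.array([.532,.2445,.16])+.19*xc-.05*z
v=bar-h; print("bar",bar,"radius",np.hypot(v@xc,v[2]),"angle",np.degrees(np.arctan2(v[2],-(v@xc))-np.arctan2(50,190)))
s=snap("scene"); t=snap("top"); np.save("pics/s9.npy",s,allow_pickle=True); np.save("pics/t9.npy",t,allow_pickle=True)
def drw(p,th):
    c,q=np.cos(np.radians(th)),np.sin(np.radians(th)); 
    return px(p,[h+(-l*c+10e-3*q)*xc+(l*q+10e-3*c)*z+yy*yc for l,yy in((.221,.142),(.221,-.142),(0,-.142),(0,.142))])
out=[]
for p,(x0,y0,x1,y1),W in((s,(240,130,400,310),1),(t,(215,130,415,290),1)):
    I=cv2.resize(p["pixels"][y0:y1,x0:x1],None,fx=3,fy=3,interpolation=cv2.INTER_CUBIC) if p is s else None
    if p is s:
        for th,col in((46,(0,0,255)),(50,(0,255,0)),(54,(255,0,0))):
            cv2.polylines(I,[((drw(p,th)-[x0,y0]+.5)*3).astype(np.int32)],True,col,1)
        cv2.imwrite("pics/v9.png",I)
```

```text
30.625 [0.61373631 0.21327354 0.23911428] [-179.91337004  -20.03428683  159.72148785] 0.008703175163821261 [-6.15593021 -3.00028103  2.90933063] [-1.32829436  1.67552027  0.64647186]
bar [0.63089211 0.20702065 0.28918892] radius 0.19800573641073735 angle 50.075457196986235
```

View pics/v9.png

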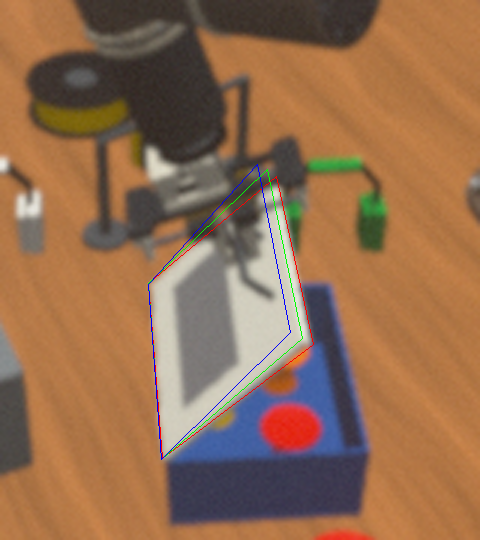

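The overlay shows the lid's free edge at about (300,340), on the green 50° outline between the 46° and 54° ones. A quick numeric silhouette fit and a check on the hung muffs before hand-in.

Run:
```python
from arc import *
s,t=[np.load(f"pics/{n}.npy",allow_pickle=True).item() for n in("s9","t9")]
h=np.array([.532,.2445,.16])+.19*xc-.05*z
def mask(p,th):
    c,q=np.cos(np.radians(th)),np.sin(np.radians(th))
    X=[h+(-l*c+k*q)*xc+(l*q+k*c)*z+yy*yc for l in(-.001,.221) for yy in(.142,-.142) for k in(0,.01)]
    m=np.zeros((400,640),np.uint8); cv2.fillConvexPoly(m,cv2.convexHull((px(p,X)*16).astype(np.int32)),1,cv2.LINE_8,4); return m
for n,p in(("scene",s),("top",t)):
    hsv=cv2.cvtColor(p["pixels"],cv2.COLOR_BGR2HSV); w=cv2.inRange(hsv,(0,0,100),(180,70,255))>0
    # net outline too
    for nm,M in(("white",w),):
        sc=[]
        roi=cv2.dilate(mask(p,44)|mask(p,50)|mask(p,56),np.ones((7,7)))>0
        for th in np.arange(42,59,1.): m=mask(p,th)>0; sc.append(((m&M&roi).sum()/((m|M)&roi).sum()).round(3))
        print(n,nm,sc,"best",42+int(np.argmax(sc)))
    y=cv2.inRange(hsv,(20,130,80),(35,255,255)); N,l,st,ce=cv2.connectedComponentsWithStats(y)
    b=np.radians(13.5); nn=np.array([-np.sin(b),np.cos(b),0]); c0=np.array([.5108,-.2329,0])
    print("yellow",[(ce[i].round().tolist(),int(st[i][4])) for i in range(1,N) if st[i][4]>15],"exp",px(p,[c0+g*.061*nn+[0,0,.09] for g in(1,-1)]).round().tolist())
w=ctrl.get_obs(); print(w["clock"])
```

```text
scene white [np.float64(0.779), np.float64(0.792), np.float64(0.803), np.float64(0.815), np.float64(0.827), np.float64(0.835), np.float64(0.842), np.float64(0.843), np.float64(0.831), np.float64(0.823), np.float64(0.801), np.float64(0.776), np.float64(0.75), np.float64(0.717), np.float64(0.694), np.float64(0.67), np.float64(0.648)] best 49
yellow [([535.0, 22.0], 453), ([441.0, 28.0], 55), ([279.0, 61.0], 187), ([267.0, 169.0], 245), ([285.0, 179.0], 31)] exp [[306.0, 187.0], [289.0, 175.0]]
top white [np.float64(0.491), np.float64(0.492), np.float64(0.499), np.float64(0.502), np.float64(0.509), np.float64(0.517), np.float64(0.526), np.float64(0.535), np.float64(0.546), np.float64(0.534), np.float64(0.523), np.float64(0.504), np.float64(0.49), np.float64(0.483), np.float64(0.476), np.float64(0.464), np.float64(0.457)] best 50
yellow [([192.0, 215.0], 110), ([290.0, 213.0], 107), ([395.0, 212.0], 22), ([366.0, 224.0], 85), ([397.0, 220.0], 32)] exp [[367.0, 224.0], [394.0, 217.0]]
30.725
```

Kinematics give 50.1°, and the silhouette fits give 49° (scene) and 50° (top). The muffs are on the bar where expected in the top view. I'll let it settle for one short hold, then hand in.

>>> carry_out --pt "0 0 0 0 0 0 1" --pt "0 0 0 0 0 0 1" --pt "0 0 0 0 0 0 1" --pt "0 0 0 0 0 0 1"

```text
clock: 31.22
tool_pos: [0.6136, 0.2133, 0.2391]
orientation: [-179.9, -20.0, 159.7]
force: [-5.6, -4.3, 2.7]
opening: 0.0091
```

Run:
```python
from plant import ctrl
o=ctrl.get_obs(); print(o["clock"],o["tool_pos"],o["opening"],o["force"]); print(ctrl.close_job())
```

```text
31.225 [0.61361617 0.21332849 0.23905703] 0.009050512364830234 [-5.6428202  -4.33181498  2.67766894]
the job is handed in; nothing more can be done
None
```

The ear defenders are hanging over the rail's bar by their headband, released. The lid is being held open at about 50° by the gripped handle. I handed the job in at 31.2 s of the 62 s allowed.

- **Missed grasps:** The first two tries at the headband closed on nothing, and the muffs did not move. The real fingertips sit about 34 mm behind the reported TCP, as two cameras showed. I corrected for that, and the third try held.
- **Lid angle:** The arm's pose gives 50.1°. Fitting the lid's outline gives 50° from the top camera and 49° from the scene camera. Both fits are loose, because the arm and the open chest are also in view.
- **Lid grip:** The gripper opening reads 8.6 to 9.1 mm on the 10 mm handle. It stayed steady, with about 8 N on the wrist.
- **Muffs:** After release and again at the end, the yellow cups showed on both sides of the bar where expected, within a few pixels. In the last scene picture the arm hid the near cup, so that final check rests on the top camera.
- **Other things on the bench:** I moved nothing else on purpose, and the pictures I viewed showed nothing shifted. I did not measure each object again at the end.

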